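# Slide the stock tray home under the bench riser

## Robot

A 6-joint arm with a two-finger parallel gripper is mounted at the origin on a cart in front of the work surface, level with it; the furniture and walls round the work are solid. World frame = base frame: x ahead of the robot, y to its left, z up, the work surface at z = 0. Lengths are in m, angles in rad, forces in N, time in s.
With the tool pointing down it reaches from about 0.425 to 0.95 m from the base axis. Payload 3.5 kg.
Tool frame: the origin (TCP) lies on the mounting face of the last link; the fingertips stand 173 mm ahead of it and the grasp point (between the pads) lies 155 mm ahead of it; z points along the fingers, x is the direction in which the jaws open and shut, and the axes are right-handed (so a half turn about z gives the same grasp; the last joint's range is limited). The gripper opens to 85 mm and grips with 20 to 120 N. Pads are 22 mm wide; open, the fingers measure 114 mm over their backs; the gripper's body (76 mm by 85 mm) begins 54 mm behind the grasp point. The pads swing forward as they close: fully open they stand 13 mm farther back than shut.
Start: joints at [1.043, 0.286, 1.577, -0, 1.279, -0.15], TCP at [0.249, 0.627, 0.405] pointing down, gripper open.
Joint ranges: [-2.77, 2.77], [-0.9, 2.22], [0.21, 2.48], [-1.53, 4.67], [0.24, 2.81], [-2.84, 2.84]. Speed limits (rad/s): [2.79, 2.79, 3.14, 3.14, 3.14, 3.14].

## Interface

Orientations are given as a unit quaternion [x, y, z, w].
In Python, from plant import get_state, read_camera, sign_off gives the robot as it stands.
- The arm moves only by the shell command python3 -m jog 'ROWS' [FORCE]. ROWS is JSON, a list of rows, each an object of numbers: "grip": the closure, from 0 (fully open) to 1 (shut); "x", "y", "z": the shift along the tool's x, y, z in mm; "rx", "ry", "rz": the turn, a rotation vector about the tool's x, y, z in degrees. A call has 1 to 8 rows; each row shifts and turns the commanded pose from where the row before left it, along the tool's axes as they then stand; what a row does not reach is not made up. A row lasts 1/12 s, in which the tool goes at most 41.7 mm and 7.16 degrees, less where a joint would pass 70% of its speed; a pose out of reach is approached as far as the arm can. A call with a gripper value outside its range is refused whole. The fingers move at their own pace and stop on an object; FORCE is the grip in N (left out, the last holds). Time passes only in rows, so rows that do not move let the fingers close. It gives the time, the measured TCP pose, the force and the opening at its end, in the units of the state.
- get_state(): the state, without advancing time (a new reading comes with each control period).
- read_camera(name): name is "side" or "top" or "wrist"; returns a dict with "frame" (384x512x3 uint8, red, green, blue), "intrinsics" (3x3 intrinsics, pixels), "R" (3x3) and "t" (3): a world point X has camera coordinates R X + t. Camera axes: x right, y down, z forward; pixel columns grow to the right and rows downward; lengths in m; the calibration is good to about 2 mm. The wrist camera is an equidistant fisheye: a pixel r from the principal point sees the ray r / f radians off the axis. A picture is of the moment at which its call begins. There is no depth.
- sign_off(): hands the job in, once; it reports no verdict.
The state is a dict: "time": time; "qpos": joint angles; "dq": joint speeds; "joint_efforts": joint torques, N m; "eef_pos": TCP position; "tcp_rot": TCP orientation; "contact_force": force on the tool from outside, world axes, zero at the start; "wrist_torque": the same for the moment, N m; "opening": opening from 0.0 (shut) to 1.0 (fully open).
Only numpy, scipy, OpenCV 4.12 (cv2) and the standard library are available. Lean on these libraries where they do the work, as an engineer would, in place of code of your own. Each camera call takes 0.05 s, during which the arm holds its last target.

## Task

Take the grey tray by its bar pull, square it up with the riser's bay and slide it, carton and all, along the bench under the riser, without touching the underside, until you feel its back press firmly on the hidden sprung buffer. Never push hard: a firm fingertip press of about 6 to 8 N on the buffer is right, and over 18 N on any part of the riser is too much. Leave it there, squared up and against the buffer, with the carton in it, and disturb nothing else.

Things in the scene. Friction and masses are not known exactly. Their poses are not given: they have to be found in the camera images.
- tray: loose open tray of grey plastic, about 0.35 kg (varies), 150 mm long (its x) by 118 mm wide (its y), walls 34 mm high, floor and walls 4 mm thick. Origin: centre of its underside; x points from its front, which has the bar pull, to its plain back wall (at x = +75 mm); z up
- tray_pull (a point): middle of the tray's bar pull, at x = -125 mm, 31 mm above the tray's underside; axes as the tray's. The straight bar runs along y, 12 mm thick (x), 14 high, 84 long; 44 mm of free space lies between it and the tray's front wall. Two arms at y = -36 and +36 mm join it to the tray, so grip it at its middle, across x
- carton: small loose cardboard carton 110x77x40 mm (0.09 kg) lying in the tray; its top is 44 mm above the tray's underside. Origin: centre of its underside
- riser: fixed plywood bench riser, 170 mm deep (x), 178 wide (y), top 66 mm high, underside 54 mm above the bench. Origin: on the bench under its centre; x points into the bay, from the open mouth (x = -85 mm) to the back. Its side panels leave a bay 126 mm wide, 4 mm to spare on each side of the tray; they end in round posts at the mouth
- riser_mouth (a point): middle of the bay's mouth, at bench height; axes as the riser's. Hidden inside is a stop bar across the bay with a sprung rubber buffer (2 N per mm, travel 12 mm, 10 to 32 mm above the bench). Its free face is 100 to 130 mm behind this point, set differently each time and not measured: it must be felt. With the tray home, 20 to 50 mm of it and its pull stand out
- stapler: desk stapler, 149 mm long, lying across the top of the riser; bystander
- brown_roll: roll of brown packing tape lying flat, 100 mm across, 48 high; bystander, origin under its centre
- white_roll: white label roll lying flat, 96 mm across, 60 high; bystander, origin under its centre
- tall_carton: small cardboard carton 125x74x58 mm standing by itself on the bench; bystander, origin under its centre
- black_marker: black marker pen, 120 mm long, lying on the bench; bystander
- pencil: orange pencil, 140 mm long, lying on the bench; bystander
Things that resemble listed ones, but are neither listed nor needed, are in the scene too. There is more than one size of the tray; the job needs the larger.

How it is judged:
By the outcome, as a careful person would: the job done as asked, in the order asked, and still so for the second after the job is handed in, with the robot touching nothing.
It also fails if it takes over 64 s, if anything falls off the work surface, if the arm or the gripper's body presses on something with over 40 N, if the wrist force passes 120 N, or if a joint passes its speed limit or range.

## Working session

There is one attempt and no reset: what is moved stays moved. The work goes in short steps, Python scripts to look and compute and a shell command to move; the robot and the scene stay as the last step left them, time stands still between calls to the robot, and variables do not carry over. Pictures are saved under pics/ and viewed, and the job is handed in when it is done.

```bash
ls; mkdir -p pics; cat > h.py <<'E'
import numpy as np, cv2
from plant import get_state, read_camera
def snap(n,fn):
    d=read_camera(n); cv2.imwrite('pics/'+fn,d['frame'][:,:,::-1]); np.savez('pics/'+fn+'.npz',K=d['intrinsics'],R=d['R'],t=d['t'],f=d['frame']); return d
def ray(fn,u,v,z):
    d=np.load('pics/'+fn+'.npz');K,R,t=d['K'],d['R'],d['t']
    r=R.T@np.linalg.solve(K,[u,v,1]);c=-R.T@t
    return c+r*(z-c[2])/r[2]
def proj(fn,X):
    d=np.load('pics/'+fn+'.npz');p=d['K']@(d['R']@np.array(X)+d['t']);return p[:2]/p[2]
E
python3 - <<'E'
from h import *
for n in ['top','side','wrist']:
    d=snap(n,n+'0.png'); print(n,d['intrinsics'].tolist(),d['R'].round(3).tolist(),d['t'].round(3).tolist())
s=get_state();print(s)
E
```

```text
pics
top [[353.07638141276715, 0.0, 248.92128116658628], [0.0, 353.07638141276715, 191.9463369278502], [0.0, 0.0, 1.0]] [[0.047, -0.999, -0.002], [-0.975, -0.045, -0.215], [0.215, 0.012, -0.977]] [0.016, 0.59, 1.052]
side [[400.2327447938739, 0.0, 254.08780133918714], [0.0, 400.2327447938739, 191.87493943074597], [0.0, 0.0, 1.0]] [[-0.997, 0.083, 0.006], [0.044, 0.586, -0.809], [-0.071, -0.806, -0.587]] [0.572, 0.001, 1.341]
wrist [[297.3186396354542, 0.0, 257.5014609209496], [0.0, 297.3186396354542, 189.01979870586126], [0.0, 0.0, 1.0]] [[0.368, 0.93, -0.001], [0.886, -0.351, 0.302], [0.281, -0.112, -0.953]] [-0.675, -0.039, 0.38]
{'time': 0.15, 'qpos': array([ 1.04299783e+00,  2.87011764e-01,  1.57783972e+00, -3.26857545e-05,
        1.27857266e+00, -1.49995423e-01]), 'dq': array([ 0.00128972, -0.00208175, -0.00505499,  0.00109849, -0.00224121,
       -0.00015112]), 'joint_efforts': array([ 2.59438730e-04, -4.06602395e+01, -2.93140072e+01, -1.62247725e-04,
        3.96898919e-03, -1.64509959e-05]), 'eef_pos': array([0.24886872, 0.62724243, 0.4036321 ]), 'tcp_rot': array([ 8.27305700e-01,  5.61751227e-01, -8.19213697e-04,  4.09542478e-04]), 'contact_force': array([-0.06059284,  0.29020463, -1.34309666]), 'wrist_torque': array([-0.03141574, -0.01204418,  0.00292584]), 'opening': 0.9983108478407294}
```

View pics/top0.png

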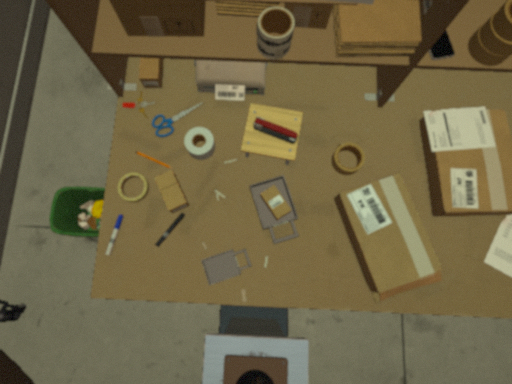

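View pics/side0.png

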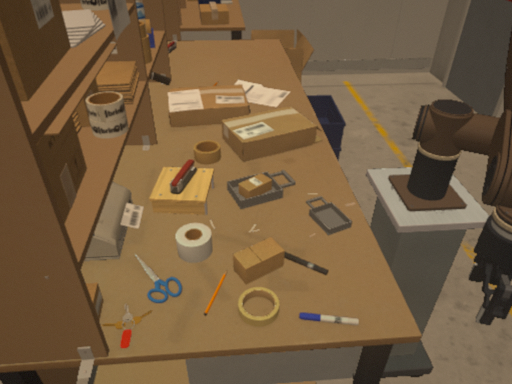

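View pics/wrist0.png

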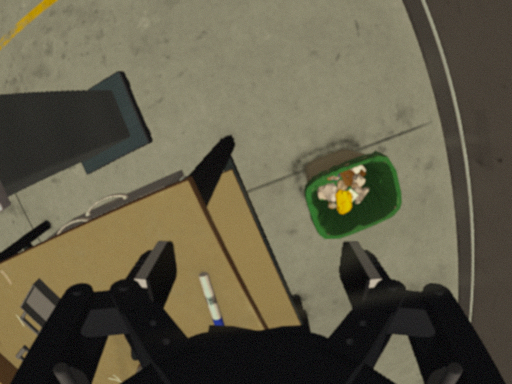

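Candidates for the tray are the one with the carton at top (274,203), bar pull at (285,235), and an empty one at (223,267), pull at (243,258). The first is larger and holds the carton. The riser is the yellow plywood at (272,132) with the stapler on it. I'll check these in a crop.

```bash
python3 - <<'E'
import cv2
a=cv2.imread('pics/top0.png')[95:290,195:315]; cv2.imwrite('pics/c1.png',cv2.resize(a,None,fx=3,fy=3,interpolation=cv2.INTER_CUBIC)[:600])
a=cv2.imread('pics/side0.png')[150:240,140:360]; cv2.imwrite('pics/c2.png',cv2.resize(a,None,fx=3.6,fy=3.6,interpolation=cv2.INTER_CUBIC))
E
```

```text
(no output)
```

View pics/c1.png

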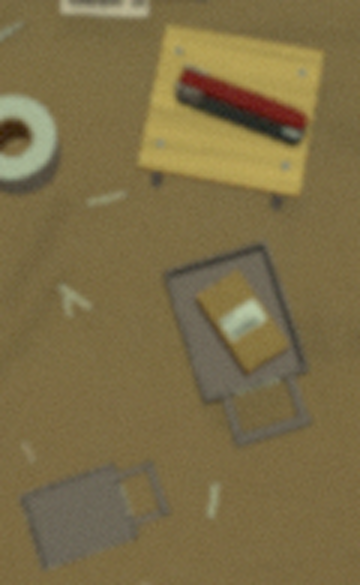

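View pics/c2.png

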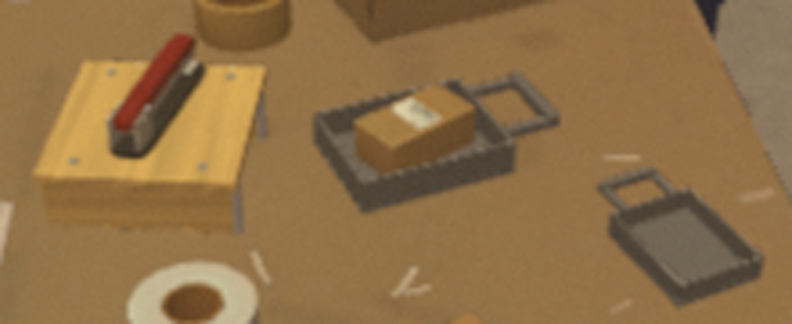

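```bash
cat >> h.py <<'E'
from scipy.optimize import least_squares
def fit(obs,p0,sig=None):
    # obs: list (fn, localXYZ(m), uv) ; pose x,y,yaw
    def f(p):
        c,s=np.cos(p[2]),np.sin(p[2]);o=[]
        for fn,L,uv in obs:
            X=[p[0]+c*L[0]-s*L[1],p[1]+s*L[0]+c*L[1],L[2]]
            o+=list((PROJ.get(fn.split('0')[0],proj)(fn,X))-np.array(uv))
        return np.array(o)
    r=least_squares(f,p0);return r.x,r.fun.reshape(-1,2)
PROJ={}
E
python3 - <<'E'
from h import *
C1=lambda u,v:(195+(u+.5)/3-.5,95+(v+.5)/3-.5)
C2=lambda u,v:(140+(u+.5)/3.6-.5,150+(v+.5)/3.6-.5)
H=.066
R=[((.085,.089,H),C1(168,25)),((.085,-.089,H),C1(323,50)),((-.085,-.089,H),C1(300,194)),((-.085,.089,H),C1(138,165))]
Rs=[((.085,.089,H),C2(37,178)),((.085,-.089,H),C2(84,61)),((-.085,-.089,H),C2(265,67)),((-.085,.089,H),C2(235,187))]
h=.034
T=[((.075,.059,h),C1(165,273)),((.075,-.059,h),C1(263,245)),((-.075,-.059,h),C1(306,372)),((-.075,.059,h),C1(207,402)),((-.131,.042,.038),C1(240,444)),((-.131,-.042,.038),C1(311,423))]
Ts=[((.075,.059,h),C2(362,187)),((.075,-.059,h),C2(316,118)),((-.075,.059,h),C2(514,146)),((-.131,.042,.038),C2(559,118)),((-.131,-.042,.038),C2(519,73))]
for n,a,b in (('riser',R,Rs),('tray',T,Ts)):
  A=[('top0.png',)+x for x in a];B=[('side0.png',)+x for x in b]
  for k in (A,B,A+B):
    p,r=fit(k,[.75,0,0]);print(n,(p[:2]*1000).round(1),np.degrees(p[2]).round(2),r.round(1).tolist())
for u,v in[(200,142)]: print(ray('top0.png',u,v,.06))
E
```

```text
riser [798.7 -22.8] -7.86 [[-0.5, -0.6], [0.5, 0.1], [0.2, 0.2], [-0.1, 0.3]]
riser [798. -18.] -7.68 [[-1.0, -0.1], [-0.0, 0.3], [0.4, 0.3], [0.7, -0.6]]
riser [798.5 -21.5] -7.78 [[-1.0, -0.5], [0.0, 0.1], [-0.2, 0.2], [-0.5, 0.4], [-1.1, -0.9], [-0.0, -0.2], [0.3, -0.2], [0.5, -1.3]]
tray [567.9 -35.7] 20.28 [[-1.0, -0.4], [0.6, -1.6], [1.4, -0.8], [-0.7, 0.4], [-1.0, 1.6], [0.7, 0.5]]
tray [571.8 -29.7] 19.76 [[-0.2, 0.2], [-1.3, -0.4], [0.6, 0.0], [0.8, 0.0], [-0.0, -0.1]]
tray [569.5 -34.6] 20.06 [[-1.2, -0.9], [0.4, -2.0], [1.0, -1.2], [-1.1, -0.2], [-1.5, 1.1], [0.2, 0.1], [0.6, -0.8], [-0.6, -1.2], [1.1, -1.0], [1.2, -1.0], [0.3, -1.0]]
[0.74996868 0.21161498 0.06      ]
```

```bash
python3 -m jog '[{"x":-23,"y":31,"grip":0.45},{"x":-23,"y":31},{"x":-23,"y":31},{"x":-23,"y":31},{"x":-23,"y":31},{"x":-23,"y":31},{"x":-23,"y":31},{"x":-23,"y":31}]' 40
python3 -m jog '[{"x":-23,"y":31},{"x":-23,"y":31},{"x":-35,"y":14},{"x":-35,"y":14},{"x":-35,"y":14},{"x":-35,"y":14},{"x":-35,"y":14},{"x":-35,"y":14}]'
python3 -m jog '[{"x":-35,"y":14},{"x":-35,"y":14},{"x":-35,"y":14},{"x":-35,"y":14},{"rz":7},{"rz":7},{"rz":7},{"rz":7}]'
python3 -m jog '[{"rz":7},{"rz":7},{"rz":6.2},{}]'
```

```text
$[0]: bad value
$[0]: bad value
$[0]: bad value
$[0]: bad value
```

```bash
python3 - <<'E'
from h import *
snap('wrist','wrist1.png');snap('top','top1.png')
s=get_state();print(s['time'],s['eef_pos'],s['tcp_rot'],s['opening'],s['contact_force'])
E
```

```text
0.25 [0.24892061 0.62730277 0.40404844] [ 8.27313257e-01  5.61740559e-01 -5.13047427e-04  2.36058109e-04] 1.001081816756556 [-0.36124269  0.53909439 -0.10888928]
```

View pics/wrist1.png

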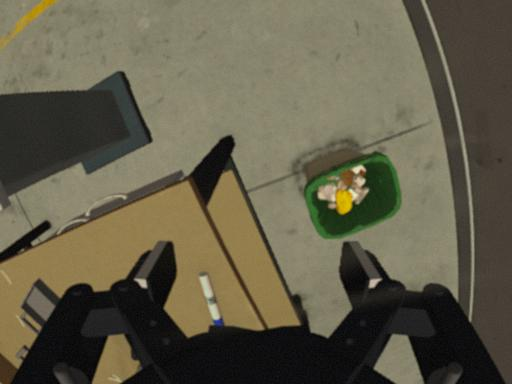

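The picture is unchanged because the rows were refused, so the arm hasn't moved. The rows probably need every key.

```bash
python3 -m jog '[{"x":-23,"y":31,"z":0,"rx":0,"ry":0,"rz":0,"grip":0.45}]' 40;python3 -m jog --help | head -30
```

```text
time: 0.33
eef_pos: [0.2669, 0.5971, 0.4041]
tcp_rot: [0.826, 0.564, -0.0, -0.001]
contact_force: [0.4, -1.1, 0.6]
opening: 0.884invalid input: not JSON, or not a number
```

```bash
python3 -m jog '[{"x":-23,"y":31,"z":0,"rx":0,"ry":0,"rz":0,"grip":0.45},{"x":-23,"y":31,"z":0,"rx":0,"ry":0,"rz":0,"grip":0.45},{"x":-23,"y":31,"z":0,"rx":0,"ry":0,"rz":0,"grip":0.45},{"x":-23,"y":31,"z":0,"rx":0,"ry":0,"rz":0,"grip":0.45},{"x":-23,"y":31,"z":0,"rx":0,"ry":0,"rz":0,"grip":0.45},{"x":-23,"y":31,"z":0,"rx":0,"ry":0,"rz":0,"grip":0.45},{"x":-23,"y":31,"z":0,"rx":0,"ry":0,"rz":0,"grip":0.45},{"x":-23,"y":31,"z":0,"rx":0,"ry":0,"rz":0,"grip":0.45}]'
python3 -m jog '[{"x":-23,"y":31,"z":0,"rx":0,"ry":0,"rz":0,"grip":0.45},{"x":-35,"y":14,"z":0,"rx":0,"ry":0,"rz":0,"grip":0.45},{"x":-35,"y":14,"z":0,"rx":0,"ry":0,"rz":0,"grip":0.45},{"x":-35,"y":14,"z":0,"rx":0,"ry":0,"rz":0,"grip":0.45},{"x":-35,"y":14,"z":0,"rx":0,"ry":0,"rz":0,"grip":0.45},{"x":-35,"y":14,"z":0,"rx":0,"ry":0,"rz":0,"grip":0.45},{"x":-35,"y":14,"z":0,"rx":0,"ry":0,"rz":0,"grip":0.45},{"x":-35,"y":14,"z":0,"rx":0,"ry":0,"rz":0,"grip":0.45}]'
python3 -m jog '[{"x":-35,"y":14,"z":0,"rx":0,"ry":0,"rz":0,"grip":0.45},{"x":-35,"y":14,"z":0,"rx":0,"ry":0,"rz":0,"grip":0.45},{"x":-35,"y":14,"z":0,"rx":0,"ry":0,"rz":0,"grip":0.45},{"x":0,"y":0,"z":0,"rx":0,"ry":0,"rz":7,"grip":0.45},{"x":0,"y":0,"z":0,"rx":0,"ry":0,"rz":7,"grip":0.45},{"x":0,"y":0,"z":0,"rx":0,"ry":0,"rz":7,"grip":0.45},{"x":0,"y":0,"z":0,"rx":0,"ry":0,"rz":7,"grip":0.45},{"x":0,"y":0,"z":0,"rx":0,"ry":0,"rz":7,"grip":0.45}]'
python3 -m jog '[{"x":0,"y":0,"z":0,"rx":0,"ry":0,"rz":7,"grip":0.45},{"x":0,"y":0,"z":0,"rx":0,"ry":0,"rz":6,"grip":0.45},{"x":0,"y":0,"z":0,"rx":0,"ry":0,"rz":0,"grip":0.45}]'
python3 - <<'E'
from h import *
snap('wrist','wrist1.png');snap('top','top1.png')
s=get_state();print(s['time'],s['eef_pos'],s['tcp_rot'],s['opening'],s['contact_force'])
E
```

```text
time: 1.0
eef_pos: [0.4324, 0.3304, 0.4049]
tcp_rot: [0.827, 0.562, 0.0, 0.0]
contact_force: [1.1, 0.3, -0.7]
opening: 0.551
time: 1.67
eef_pos: [0.4524, 0.0337, 0.4049]
tcp_rot: [0.827, 0.562, 0.0, 0.0]
contact_force: [-0.4, 0.5, 0.3]
opening: 0.551
time: 2.33
eef_pos: [0.4531, -0.0779, 0.4047]
tcp_rot: [0.959, 0.284, -0.0, -0.0]
contact_force: [-0.3, -0.2, -0.8]
opening: 0.553
time: 2.58
eef_pos: [0.4532, -0.0777, 0.4047]
tcp_rot: [0.984, 0.176, 0.0, -0.0]
contact_force: [0.7, 0.4, 0.3]
opening: 0.547
2.6833 [ 0.45320389 -0.07766404  0.40470572] [ 9.84023054e-01  1.78041089e-01 -1.11075240e-05 -1.45740346e-05] 0.5522285803857285 [ 0.57111115 -0.53065572 -0.40699922]
```

View pics/wrist1.png

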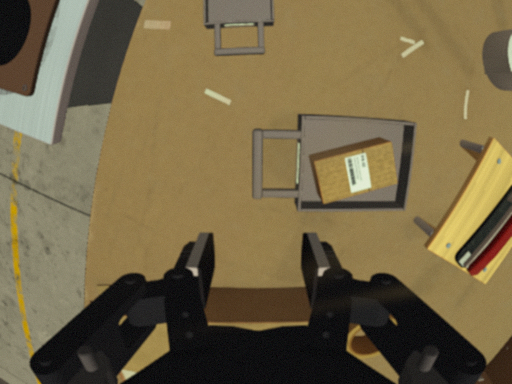

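```bash
cat >> h.py <<'E'
def wproj(fn,X):
    d=np.load('pics/'+fn+'.npz');p=d['R']@np.array(X)+d['t'];K=d['K']
    r=np.hypot(p[0],p[1]);th=np.arctan2(r,p[2]);return np.array([K[0,2]+K[0,0]*th*p[0]/r,K[1,2]+K[1,1]*th*p[1]/r])
PROJ['wrist']=wproj
def fit(obs,p0,sig=None):
    def f(p):
        c,s=np.cos(p[2]),np.sin(p[2]);o=[]
        for fn,L,uv in obs:
            X=[p[0]+c*L[0]-s*L[1],p[1]+s*L[0]+c*L[1],L[2]]
            o+=list(((wproj if fn.startswith('wrist') else proj)(fn,X))-np.array(uv))
        return np.array(o)
    r=least_squares(f,p0);return r.x,r.fun.reshape(-1,2)
def crop(fn,x0,y0,x1,y1,k,out):
    a=cv2.imread('pics/'+fn)[y0:y1,x0:x1];cv2.imwrite('pics/'+out,cv2.resize(a,None,fx=k,fy=k,interpolation=cv2.INTER_CUBIC))
E
python3 -c "
from h import *
crop('wrist1.png',245,105,425,220,4,'c3.png');crop('wrist1.png',400,125,512,295,3.5,'c4.png')"
```

```text
(no output)
```

View pics/c3.png

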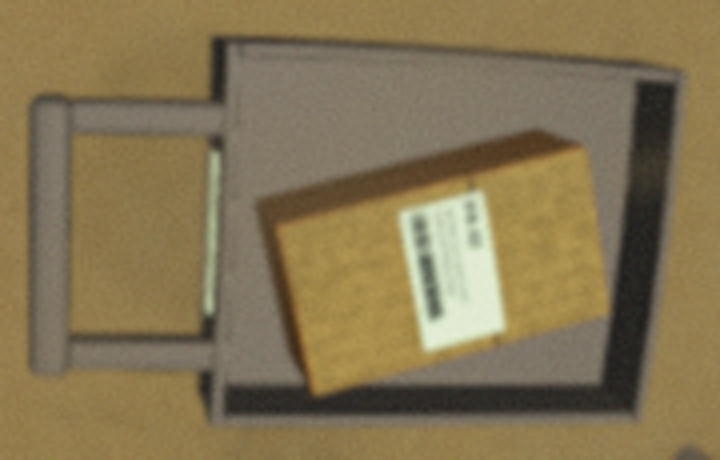

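View pics/c4.png

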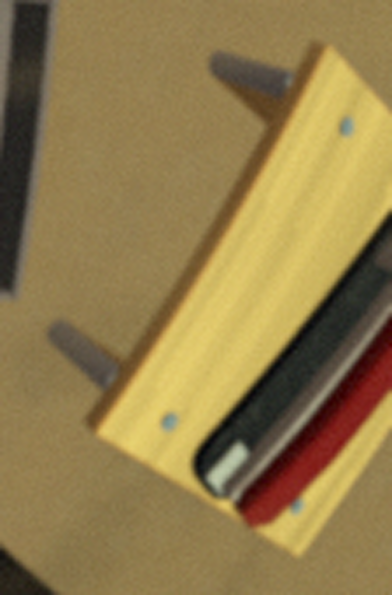

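```bash
python3 - <<'E'
from h import *
C3=lambda u,v:(245+(u+.5)/4-.5,105+(v+.5)/4-.5)
C4=lambda u,v:(400+(u+.5)/3.5-.5,125+(v+.5)/3.5-.5)
W='wrist1.png';h=.034;H=.066
T=[(W,(.075,.059,h),C3(685,68)),(W,(.075,-.059,h),C3(640,418)),(W,(-.075,-.059,h),C3(212,421)),(W,(-.075,.059,h),C3(228,39)),(W,(-.125,.042,.038),C3(52,96)),(W,(-.125,-.042,.038),C3(51,375))]
R=[(W,(-.085,.089,H),C4(328,43)),(W,(-.085,-.089,H),C4(95,430)),(W,(.085,-.089,H),C4(300,555))]
for n,k in (('tray',T),('riser',R)):
    p,r=fit(k,[.75,0,0]);print(n,(p[:2]*1000).round(1),np.degrees(p[2]).round(2),r.round(1).tolist())
    c,s=np.cos(p[2]),np.sin(p[2]);x=-.125 if n=='tray' else -.085
    print(p[0]+c*x,p[1]+s*x)
E
```

```text
tray [569.9 -33.6] 19.93 [[0.9, -0.2], [1.0, 0.4], [-0.4, 0.7], [-0.4, -0.4], [-0.2, -0.4], [-0.4, 0.2]]
0.45236502311516613 -0.07622898179572529
riser [798.3 -19.3] -8.15 [[0.3, -1.0], [0.1, 0.7], [-0.1, 0.5]]
0.7141540227010215 -0.007256025408930316
```

```bash
python3 -c "
from h import *
for u,v in [(251,265),(246,249),(234,252),(240,274),(209,284)]: print(ray('top0.png',u,v,.03).round(3))"
python3 -m jog '[{"x":0,"y":-2,"z":35,"rx":0,"ry":0,"rz":0.6,"grip":0.45},{"x":0,"y":0,"z":35,"rx":0,"ry":0,"rz":0,"grip":0.45},{"x":0,"y":0,"z":35,"rx":0,"ry":0,"rz":0,"grip":0.45},{"x":0,"y":0,"z":35,"rx":0,"ry":0,"rz":0,"grip":0.45},{"x":0,"y":0,"z":20,"rx":0,"ry":0,"rz":0,"grip":0.45},{"x":0,"y":0,"z":0,"rx":0,"ry":0,"rz":0,"grip":0.45}]'
python3 -c "
from h import *
snap('wrist','wrist2.png')"
```

```text
[0.364 0.026 0.03 ]
[0.412 0.044 0.03 ]
[0.401 0.082 0.03 ]
[0.335 0.059 0.03 ]
[0.3   0.153 0.03 ]
time: 3.18
eef_pos: [0.4503, -0.0749, 0.2397]
tcp_rot: [0.985, 0.173, -0.005, -0.003]
contact_force: [-1.0, -0.0, 0.4]
opening: 0.548
```

View pics/wrist2.png

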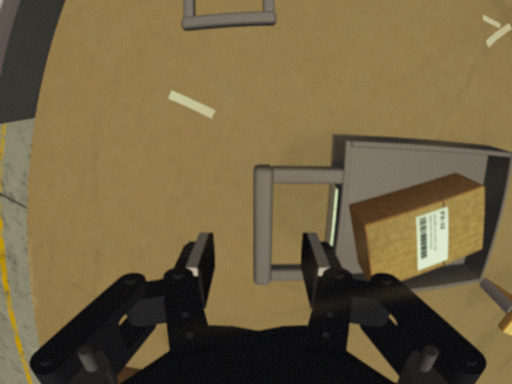

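```bash
python3 -m jog '[{"x":0,"y":0,"z":10,"rx":0,"ry":0,"rz":0,"grip":0.45},{"x":0,"y":0,"z":0,"rx":0,"ry":0,"rz":0,"grip":0.45}]'
python3 -c "
from h import *
s=get_state();print(s['eef_pos'],s['tcp_rot'])
R=__import__('scipy.spatial.transform',fromlist=['x']).Rotation.from_quat(s['tcp_rot']).as_matrix();print(R.round(3))"
```

```text
time: 3.4
eef_pos: [0.453, -0.076, 0.2352]
tcp_rot: [0.985, 0.172, 0.001, 0.0]
contact_force: [-1.5, -0.7, -0.0]
opening: 0.551
[ 0.45302986 -0.07601044  0.23522798] [9.85111174e-01 1.71916810e-01 6.40200504e-04 4.18242400e-04]
[[ 0.941  0.339  0.001]
 [ 0.339 -0.941 -0.001]
 [ 0.001  0.001 -1.   ]]
```

```bash
python3 -m jog '[{"x":0,"y":0,"z":18,"rx":0,"ry":0,"rz":0,"grip":0.45},{"x":0,"y":0,"z":17,"rx":0,"ry":0,"rz":0,"grip":0.45},{"x":0,"y":0,"z":16,"rx":0,"ry":0,"rz":0,"grip":0.45},{"x":0,"y":0,"z":0,"rx":0,"ry":0,"rz":0,"grip":0.45},{"x":0,"y":0,"z":0,"rx":0,"ry":0,"rz":0,"grip":0.45}]'
python3 -m jog '[{"x":0,"y":0,"z":0,"rx":0,"ry":0,"rz":0,"grip":0.7},{"x":0,"y":0,"z":0,"rx":0,"ry":0,"rz":0,"grip":0.75},{"x":0,"y":0,"z":0,"rx":0,"ry":0,"rz":0,"grip":0.8},{"x":0,"y":0,"z":0,"rx":0,"ry":0,"rz":0,"grip":0.85},{"x":0,"y":0,"z":0,"rx":0,"ry":0,"rz":0,"grip":1},{"x":0,"y":0,"z":0,"rx":0,"ry":0,"rz":0,"grip":1}]' 50
python3 -c "
from h import *
snap('wrist','wrist3.png');s=get_state();print(s['eef_pos'],s['contact_force'],s['wrist_torque'])"
```

```text
time: 3.82
eef_pos: [0.453, -0.076, 0.1844]
tcp_rot: [0.985, 0.172, 0.0, 0.0]
contact_force: [-0.2, 0.3, 0.3]
opening: 0.551
time: 4.32
eef_pos: [0.4529, -0.076, 0.1847]
tcp_rot: [0.985, 0.172, 0.0, 0.0]
contact_force: [-2.4, 0.1, 5.6]
opening: 0.128
[ 0.45287606 -0.07601746  0.18468589] [-2.31220846 -1.29750085  4.88138015] [-0.03617346  0.41559309 -0.08694506]
```

View pics/wrist3.png

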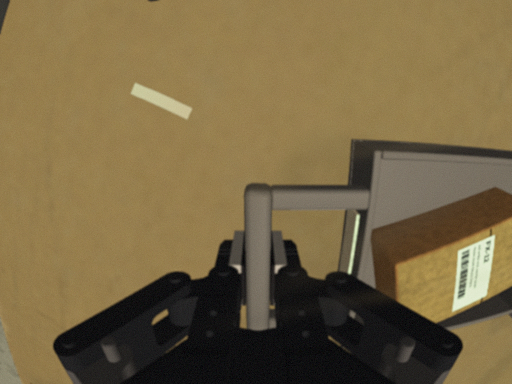

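```bash
python3 -m jog '[{"x":0,"y":0,"z":-0.5,"rx":0,"ry":0,"rz":0,"grip":1},{"x":4.7,"y":-6,"z":0,"rx":0,"ry":0,"rz":2,"grip":1},{"x":4.5,"y":-6.1,"z":0,"rx":0,"ry":0,"rz":2,"grip":1},{"x":4.3,"y":-6.3,"z":0,"rx":0,"ry":0,"rz":2,"grip":1},{"x":4.0,"y":-6.5,"z":0,"rx":0,"ry":0,"rz":2,"grip":1},{"x":3.8,"y":-6.6,"z":0,"rx":0,"ry":0,"rz":2,"grip":1},{"x":3.6,"y":-6.7,"z":0,"rx":0,"ry":0,"rz":2,"grip":1},{"x":3.4,"y":-6.8,"z":0,"rx":0,"ry":0,"rz":2,"grip":1}]'
python3 -m jog '[{"x":3.1,"y":-6.9,"z":0,"rx":0,"ry":0,"rz":2,"grip":1},{"x":2.9,"y":-7,"z":0,"rx":0,"ry":0,"rz":2,"grip":1},{"x":2.6,"y":-7.1,"z":0,"rx":0,"ry":0,"rz":2,"grip":1},{"x":2.4,"y":-7.2,"z":0,"rx":0,"ry":0,"rz":2,"grip":1},{"x":2.1,"y":-7.3,"z":0,"rx":0,"ry":0,"rz":2,"grip":1},{"x":1.9,"y":-7.4,"z":0,"rx":0,"ry":0,"rz":2,"grip":1},{"x":1.6,"y":-7.4,"z":0,"rx":0,"ry":0,"rz":2,"grip":1},{"x":0,"y":0,"z":0,"rx":0,"ry":0,"rz":0,"grip":1}]'
python3 -m jog '[{"x":0,"y":0,"z":0,"rx":0,"ry":0,"rz":0,"grip":1},{"x":0,"y":0,"z":0,"rx":0,"ry":0,"rz":0,"grip":1}]'
python3 -c "
from h import *
for n in ['wrist','top','side']: snap(n,n+'4.png')
crop('top4.png',215,95,315,245,4,'c5.png');crop('side4.png',140,150,340,250,4,'c6.png')
s=get_state();print(s['eef_pos'],s['tcp_rot'],s['contact_force'],s['wrist_torque'])"
```

```text
time: 5.03
eef_pos: [0.4697, -0.0254, 0.1847]
tcp_rot: [0.999, 0.049, 0.0, 0.001]
contact_force: [-2.3, -3.0, 3.1]
opening: 0.13
time: 5.7
eef_pos: [0.4868, 0.0256, 0.1847]
tcp_rot: [0.997, -0.072, 0.001, -0.0]
contact_force: [0.1, -0.2, 3.2]
opening: 0.132
time: 5.87
eef_pos: [0.4867, 0.0251, 0.1847]
tcp_rot: [0.997, -0.072, 0.001, -0.0]
contact_force: [1.3, 2.4, 3.6]
opening: 0.129
[0.48664967 0.02504715 0.18470558] [ 9.97419778e-01 -7.17841895e-02  8.71949405e-04 -2.35833154e-04] [1.14902888 3.00121718 3.09029939] [ 0.32530542 -0.14854807  0.05845285]
```

View pics/wrist4.png

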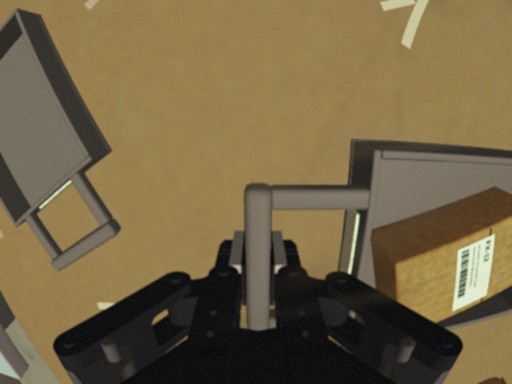

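View pics/c5.png

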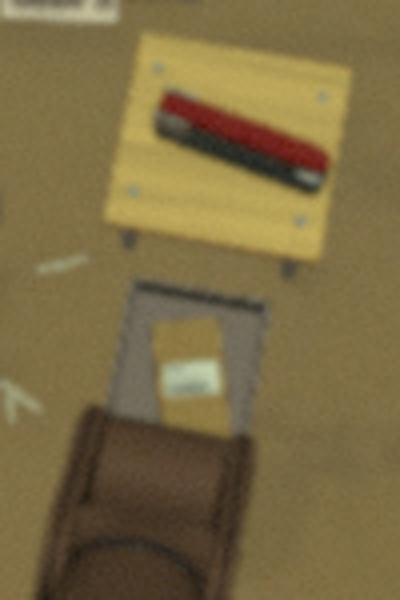

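View pics/c6.png

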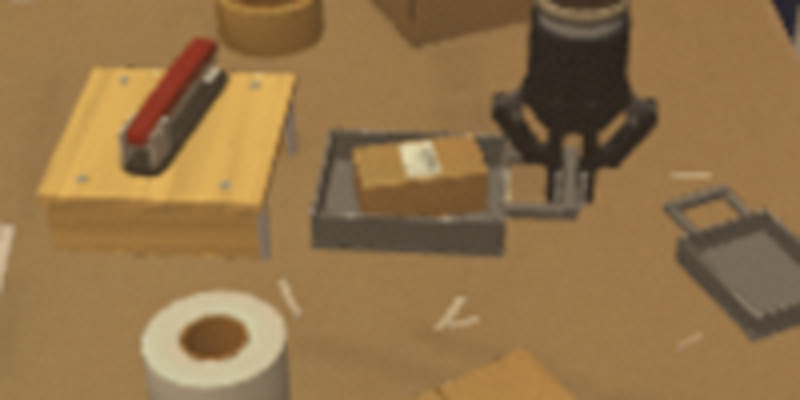

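```bash
cat >> h.py <<'E'
def edgefit(views,p0,edges,rad=3.5,n=25,it=6):
    """views: list of fn; edges: dict fn->list of (A,B local, tmin,tmax)"""
    from scipy.ndimage import map_coordinates,gaussian_filter
    p=np.array(p0,float)
    G={f:gaussian_filter(np.load('pics/'+f+'.npz')['f'].astype(float).mean(2),.7) for f in views}
    def P(f,p,L):
        c,s=np.cos(p[2]),np.sin(p[2]);return (wproj if f.startswith('wrist') else proj)(f,[p[0]+c*L[0]-s*L[1],p[1]+s*L[0]+c*L[1],L[2]])
    for k in range(it):
        rr=rad if k<3 else 2.0
        obs=[]
        for f in views:
            for ei,(A,B,t0,t1,sgn) in enumerate(edges[f]):
                A=np.array(A);B=np.array(B)
                for t in np.linspace(t0,t1,n):
                    L=A+(B-A)*t;u=P(f,p,L);d=P(f,p,L+(B-A)*.01)-u;nn=np.array([-d[1],d[0]])/np.hypot(*d)
                    o=np.arange(-rr,rr+.01,.2);q=u+o[:,None]*nn
                    g=np.gradient(map_coordinates(G[f],[q[:,1],q[:,0]],order=1,mode='nearest'),.2)
                    g=g*sgn if sgn else abs(g)
                    i=g.argmax()
                    if g[i]>3 and 0<i<len(o)-1: obs.append((f,L,nn,u+o[i]*nn,ei))
        F=lambda x:np.array([nn@(P(f,x,L)-z) for f,L,nn,z,e in obs])
        p=least_squares(F,p,loss='soft_l1',f_scale=.4).x
    r=F(p)
    st={}
    for (f,L,nn,z,e),v in zip(obs,r): st.setdefault((f,e),[]).append(v)
    return p,{k:(len(v),round(float(np.mean(v)),2),round(float(np.std(v)),2)) for k,v in st.items()}
def rect(a,b,c,d,z): # x0,x1,y0,y1
    return dict(left=((a,d,z),(b,d,z)),right=((a,c,z),(b,c,z)),front=((a,c,z),(a,d,z)),back=((b,c,z),(b,d,z)))
E
python3 - <<'E'
from h import *
ri=rect(-.085,.085,-.089,.089,.066);tr=rect(-.075,.075,-.059,.059,.034)
E=lambda r,ks,lo=.08,hi=.92,s=0:[r[k]+(lo,hi,s) for k in ks]
def show(n,p,st): print(n,(p[:2]*1000).round(1),np.degrees(p[2]).round(2),st)
allk=['left','right','front','back']
for f in ['top0.png','top4.png','side0.png','side4.png']:
    ks=allk if f[0]=='t' else ['left','back','right']
    show('riser '+f,*edgefit([f],[.7983,-.0205,-.139],{f:E(ri,ks)}))
show('riser w1',*edgefit(['wrist1.png'],[.7983,-.0195,-.142],{'wrist1.png':[ri['front']+(.05,.95,0),ri['right']+(.05,.8,0)]}))
for f in ['wrist1.png','top0.png','side0.png']:
    show('tray0 '+f,*edgefit([f],[.5699,-.0336,.348],{f:E(tr,allk if f[0]!='s' else ['left','back'])}))
p4=[.6105,.0075,-.142]
show('tray4 top',*edgefit(['top4.png'],p4,{'top4.png':[tr['left']+(.3,.95,0),tr['right']+(.3,.95,0),tr['back']+(.05,.95,0)]}))
show('tray4 side',*edgefit(['side4.png'],p4,{'side4.png':[tr['left']+(.05,.95,0),tr['back']+(.05,.95,0)]}))
E
```

```text
riser top0.png [798.3 -22.1] -8.32 {('top0.png', 0): (25, -0.09, 0.33), ('top0.png', 1): (20, 0.14, 0.46), ('top0.png', 2): (25, -0.04, 0.36), ('top0.png', 3): (25, 0.04, 0.27)}
riser top4.png [798.3 -21.8] -8.26 {('top4.png', 0): (25, -0.03, 0.23), ('top4.png', 1): (22, 0.17, 0.62), ('top4.png', 2): (25, -0.07, 0.37), ('top4.png', 3): (25, 0.07, 0.21)}
riser side0.png [798.9 -21.5] -8.16 {('side0.png', 0): (25, 0.08, 0.36), ('side0.png', 1): (25, -0.0, 0.15), ('side0.png', 2): (20, -0.07, 0.6)}
riser side4.png [798.9 -21.4] -8.45 {('side4.png', 0): (25, 0.13, 0.36), ('side4.png', 1): (25, -0.0, 0.14), ('side4.png', 2): (20, -0.16, 0.37)}
riser w1 [798.1 -19.4] -8.21 {('wrist1.png', 0): (25, -0.0, 0.11), ('wrist1.png', 1): (19, 0.1, 0.54)}
tray0 wrist1.png [567.6 -32.7] 19.3 {('wrist1.png', 0): (25, -0.48, 0.34), ('wrist1.png', 1): (22, 0.76, 0.37), ('wrist1.png', 2): (22, -0.72, 0.67), ('wrist1.png', 3): (21, 1.45, 0.25)}
tray0 top0.png [560. -31.] 18.87 {('top0.png', 0): (20, -0.79, 0.32), ('top0.png', 1): (24, 0.63, 0.65), ('top0.png', 2): (14, -0.66, 0.42), ('top0.png', 3): (23, 0.45, 1.08)}
tray0 side0.png [584.2 -28.7] 18.35 {('side0.png', 0): (25, -0.06, 0.42), ('side0.png', 1): (23, 0.12, 0.58)}
tray4 top [600.6  14.3] -14.37 {('top4.png', 0): (8, -0.74, 0.75), ('top4.png', 1): (18, 0.3, 0.78), ('top4.png', 2): (24, 0.12, 0.9)}
tray4 side [608.2   9.3] -8.87 {('side4.png', 0): (25, -0.11, 0.58), ('side4.png', 1): (25, 0.01, 0.36)}
```

```bash
python3 - <<'E'
from h import *
a=cv2.imread('pics/top4.png')[155:205,230:295];cv2.imwrite('pics/c7.png',cv2.resize(a,None,fx=10,fy=10,interpolation=cv2.INTER_CUBIC))
# overlay of predicted
def P(fn,p,L):
    c,s=np.cos(p[2]),np.sin(p[2]);return proj(fn,[p[0]+c*L[0]-s*L[1],p[1]+s*L[0]+c*L[1],L[2]])
yt=np.radians(-8.2);R=(.7983,-.0220,np.radians(-8.27))
u=np.array([np.cos(R[2]),np.sin(R[2])]);c=np.array(R[:2])-.1865*u
print('expected if centred, centre',c)
k=8;im=cv2.imread('pics/top4.png')[150:220,225:310];im=cv2.resize(im,None,fx=k,fy=k,interpolation=cv2.INTER_CUBIC)
pts=[(.075,.059,.034),(.075,-.059,.034),(-.03,-.059,.034),(-.03,.059,.034)]
q=[tuple(((P('top4.png',(*c,R[2]),L)-[225,150]+.5)*k).astype(int)) for L in pts]
for a,b in ((3,0),(0,1),(1,2)): cv2.line(im,tuple(map(int,q[a])),tuple(map(int,q[b])),(0,255,0),1)
cv2.imwrite('pics/o1.png',im)
R=(.7989,-.0215,np.radians(-8.3));u=np.array([np.cos(R[2]),np.sin(R[2])]);c=np.array(R[:2])-.1865*u
k=9;im=cv2.imread('pics/side4.png')[175:220,210:290];im=cv2.resize(im,None,fx=k,fy=k,interpolation=cv2.INTER_CUBIC)
pts=[(.075,-.059,.034),(.075,.059,.034),(-.075,.059,.034),(-.075,.059,0),(.075,.059,0)]
q=[tuple(((P('side4.png',(*c,R[2]),L)-[210,175]+.5)*k).astype(int)) for L in pts]
for a,b in ((0,1),(1,2),(2,3),(3,4),(4,1)): cv2.line(im,tuple(map(int,q[a])),tuple(map(int,q[b])),(0,255,0),1)
cv2.imwrite('pics/o2.png',im)
E
```

```text
expected if centred, centre [0.61373937 0.0048258 ]
```

View pics/o1.png

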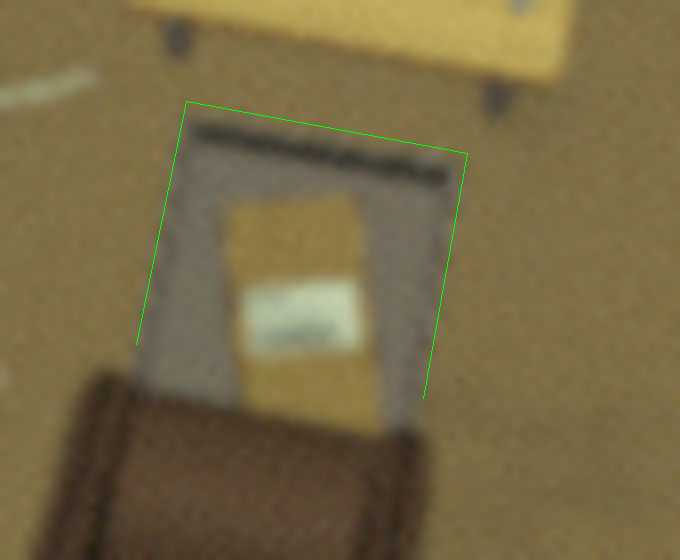

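View pics/o2.png

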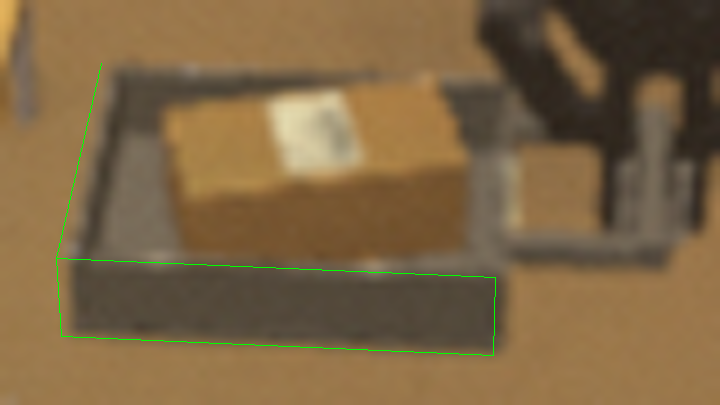

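```bash
python3 -m jog '[{"x":2,"y":-0.5,"z":0,"rx":0,"ry":0,"rz":0,"grip":1},{"x":3,"y":0,"z":0,"rx":0,"ry":0,"rz":0,"grip":1},{"x":3,"y":0,"z":0,"rx":0,"ry":0,"rz":0,"grip":1},{"x":3,"y":0,"z":0,"rx":0,"ry":0,"rz":0,"grip":1},{"x":3,"y":0,"z":0,"rx":0,"ry":0,"rz":0,"grip":1},{"x":3,"y":0,"z":0,"rx":0,"ry":0,"rz":0,"grip":1},{"x":3,"y":0,"z":0,"rx":0,"ry":0,"rz":0,"grip":1},{"x":2,"y":0,"z":0,"rx":0,"ry":0,"rz":0,"grip":1}]'
python3 -c "
from h import *
s=get_state();print(s['contact_force'],s['wrist_torque'])
for n in ['top','side']: snap(n,n+'5.png')
crop('top5.png',225,125,305,205,7,'c8.png');crop('side5.png',170,160,290,235,6,'c9.png')
"
```

```text
time: 6.68
eef_pos: [0.5073, 0.0224, 0.1846]
tcp_rot: [0.997, -0.072, -0.003, 0.0]
contact_force: [-8.7, 1.2, 12.6]
opening: 0.132
[-8.71000373  1.18887922 12.60164285] [ 0.09929133  1.12070407 -0.02311696]
```

View pics/c8.png

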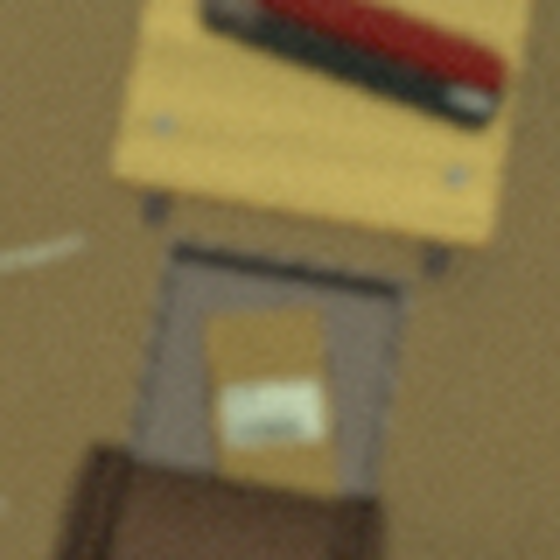

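View pics/c9.png

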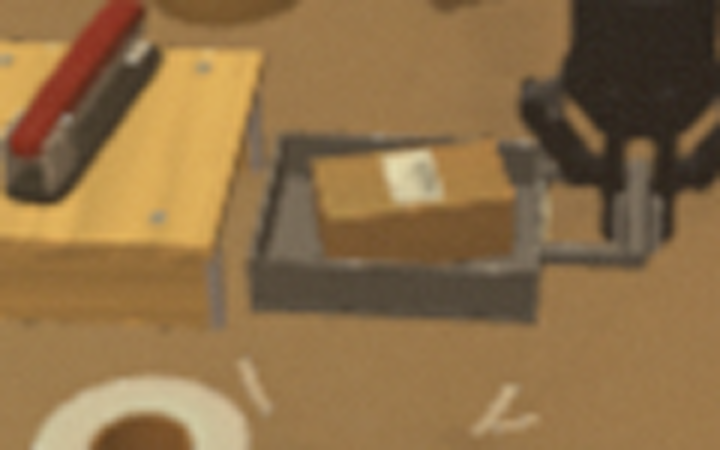

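```bash
python3 -m jog '[{"x":0,"y":0,"z":-0.5,"rx":0,"ry":0,"rz":0,"grip":1},{"x":0,"y":0,"z":-0.5,"rx":0,"ry":0,"rz":0,"grip":1},{"x":2,"y":0,"z":0,"rx":0,"ry":0,"rz":0,"grip":1},{"x":2,"y":0,"z":0,"rx":0,"ry":0,"rz":0,"grip":1}]'
python3 -c "
from h import *
s=get_state();print(s['eef_pos'],s['contact_force'],s['wrist_torque'])"
```

```text
time: 7.12
eef_pos: [0.5111, 0.0218, 0.1847]
tcp_rot: [0.997, -0.072, -0.002, 0.0]
contact_force: [-4.9, 0.6, 6.0]
opening: 0.132
[0.51112286 0.0218258  0.1847433 ] [-4.91132137  0.5716064   5.95697467] [ 0.06076032  0.65326446 -0.02649328]
```

```bash
python3 -m jog '[{"x":2,"y":0,"z":-0.4,"rx":0,"ry":0,"rz":0,"grip":1},{"x":2,"y":0,"z":-0.4,"rx":0,"ry":0,"rz":0,"grip":1},{"x":2,"y":0,"z":0,"rx":0,"ry":0,"rz":0,"grip":1},{"x":2,"y":0,"z":0,"rx":0,"ry":0,"rz":0,"grip":1}]'
python3 -c "
from h import *
s=get_state();print(s['eef_pos'],s['contact_force'],s['wrist_torque'])"
```

```text
time: 7.45
eef_pos: [0.5197, 0.0206, 0.1852]
tcp_rot: [0.997, -0.072, -0.001, 0.0]
contact_force: [-1.6, 0.5, -0.2]
opening: 0.13
[0.51972602 0.02062811 0.18523751] [-1.55861744  0.50790357 -0.20099848] [ 0.00329717  0.18864698 -0.05064937]
```

```bash
python3 -m jog '[{"x":2,"y":0,"z":0,"rx":0,"ry":0,"rz":0,"grip":1},{"x":2,"y":0,"z":0,"rx":0,"ry":0,"rz":0,"grip":1},{"x":2,"y":0,"z":0,"rx":0,"ry":0,"rz":0,"grip":1},{"x":2,"y":0,"z":0,"rx":0,"ry":0,"rz":0,"grip":1},{"x":2,"y":0,"z":0,"rx":0,"ry":0,"rz":0,"grip":1}]'
python3 -c "
from h import *
s=get_state();print(s['eef_pos'],s['contact_force'],s['wrist_torque'])"
```

```text
time: 7.87
eef_pos: [0.5301, 0.0192, 0.1859]
tcp_rot: [0.997, -0.072, -0.0, -0.0]
contact_force: [-0.1, 0.1, -1.6]
opening: 0.134
[0.53005252 0.01924702 0.18592666] [-0.09588785  0.05088965 -1.61970883] [-0.03216524  0.19118335 -0.00558189]
```

```bash
python3 -m jog '[{"x":2,"y":0,"z":0.3,"rx":0,"ry":0,"rz":0,"grip":1},{"x":3,"y":0,"z":0.3,"rx":0,"ry":0,"rz":0,"grip":1},{"x":3,"y":0,"z":0,"rx":0,"ry":0,"rz":0,"grip":1},{"x":3,"y":0,"z":0,"rx":0,"ry":0,"rz":0,"grip":1},{"x":3,"y":0,"z":0,"rx":0,"ry":0,"rz":0,"grip":1},{"x":3,"y":0,"z":0,"rx":0,"ry":0,"rz":0,"grip":1}]'
python3 -c "
from h import *
s=get_state();print(s['eef_pos'],s['contact_force'],s['wrist_torque'])"
```

```text
time: 8.37
eef_pos: [0.5471, 0.0168, 0.1855]
tcp_rot: [0.997, -0.072, 0.0, -0.0]
contact_force: [-1.2, -0.7, -2.7]
opening: 0.133
[0.54706448 0.01678749 0.18545432] [-1.24556484 -0.66969707 -2.66809467] [ 0.0440851   0.20303656 -0.02229416]
```

```bash
python3 -m jog '[{"x":3,"y":0,"z":0.1,"rx":0,"ry":0,"rz":0,"grip":1},{"x":3,"y":0,"z":0.1,"rx":0,"ry":0,"rz":0,"grip":1},{"x":3,"y":0,"z":0,"rx":0,"ry":0,"rz":0,"grip":1},{"x":3,"y":0,"z":0,"rx":0,"ry":0,"rz":0,"grip":1},{"x":3,"y":0,"z":0,"rx":0,"ry":0,"rz":0,"grip":1},{"x":3,"y":0,"z":0,"rx":0,"ry":0,"rz":0,"grip":1}]'
python3 -c "
from h import *
s=get_state();print(s['eef_pos'],s['contact_force'],s['wrist_torque'])
for n in ['top','side']: snap(n,n+'6.png')
crop('top6.png',215,95,315,225,5,'c10.png');crop('side6.png',140,150,290,235,5,'c11.png')"
```

```text
time: 8.87
eef_pos: [0.5648, 0.0142, 0.1852]
tcp_rot: [0.997, -0.072, 0.0, -0.0]
contact_force: [0.1, 0.6, -0.7]
opening: 0.129
[0.56482701 0.0142016  0.18521786] [ 0.05528285  0.62276797 -0.73154289] [-0.02502541  0.1656668   0.02007131]
```

View pics/c11.png

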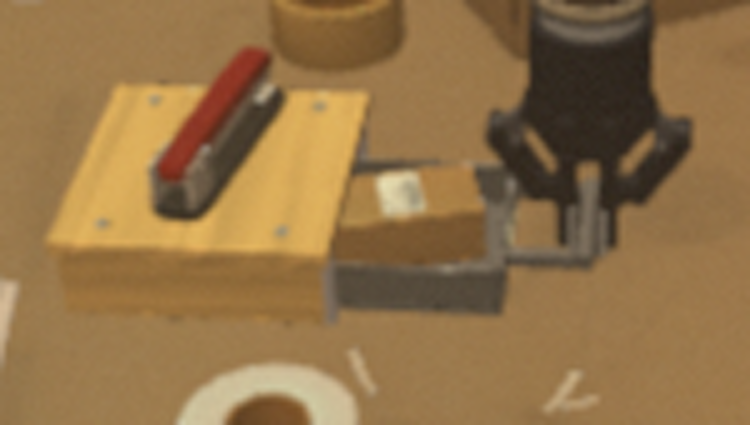

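View pics/c10.png

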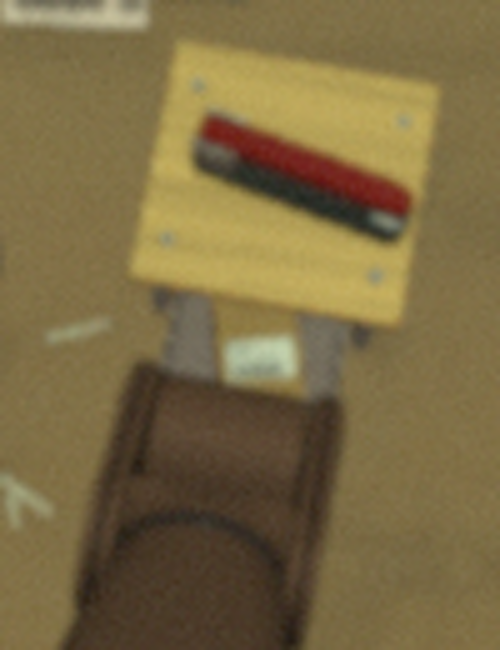

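The tray is entering centred between the posts at c10 (163,298) and (360,335), with the carton in it. I'll continue.

```bash
python3 -m jog '[{"x":3,"y":0,"z":0,"rx":0,"ry":0,"rz":0,"grip":1},{"x":3,"y":0,"z":0,"rx":0,"ry":0,"rz":0,"grip":1},{"x":3,"y":0,"z":0,"rx":0,"ry":0,"rz":0,"grip":1},{"x":3,"y":0,"z":0,"rx":0,"ry":0,"rz":0,"grip":1},{"x":3,"y":0,"z":0,"rx":0,"ry":0,"rz":0,"grip":1},{"x":3,"y":0,"z":0,"rx":0,"ry":0,"rz":0,"grip":1}]'
python3 -c "
from h import *
s=get_state();print(s['eef_pos'],s['contact_force'],s['wrist_torque'])"
```

```text
time: 9.47
eef_pos: [0.5826, 0.0116, 0.1852]
tcp_rot: [0.997, -0.072, -0.0, -0.0]
contact_force: [-0.6, 0.0, -1.1]
opening: 0.129
[0.58263052 0.01162737 0.18519465] [-0.62419326  0.01590738 -1.14066328] [ 0.01498079  0.22015275 -0.02250229]
```

```bash
python3 -m jog '[{"x":3,"y":0,"z":0,"rx":0,"ry":0,"rz":0,"grip":1},{"x":3,"y":0,"z":0,"rx":0,"ry":0,"rz":0,"grip":1},{"x":3,"y":0,"z":0,"rx":0,"ry":0,"rz":0,"grip":1},{"x":3,"y":0,"z":0,"rx":0,"ry":0,"rz":0,"grip":1},{"x":3,"y":0,"z":0,"rx":0,"ry":0,"rz":0,"grip":1}]'
python3 -c "
from h import *
s=get_state();print(s['eef_pos'],s['contact_force'],s['wrist_torque'])"
```

```text
time: 9.88
eef_pos: [0.5975, 0.0095, 0.1852]
tcp_rot: [0.997, -0.072, -0.0, 0.0]
contact_force: [-0.9, 0.1, -1.8]
opening: 0.134
[0.59748092 0.00946848 0.18522183] [-0.92292228  0.14406515 -1.79806867] [-0.02024476  0.15740103 -0.03008762]
```

```bash
python3 -m jog '[{"x":2,"y":0,"z":0,"rx":0,"ry":0,"rz":0,"grip":1},{"x":2,"y":0,"z":0,"rx":0,"ry":0,"rz":0,"grip":1},{"x":2,"y":0,"z":0,"rx":0,"ry":0,"rz":0,"grip":1},{"x":2,"y":0,"z":0,"rx":0,"ry":0,"rz":0,"grip":1},{"x":2,"y":0,"z":0,"rx":0,"ry":0,"rz":0,"grip":1}]'
python3 -m jog '[{"x":1,"y":0,"z":0,"rx":0,"ry":0,"rz":0,"grip":1},{"x":1,"y":0,"z":0,"rx":0,"ry":0,"rz":0,"grip":1},{"x":1,"y":0,"z":0,"rx":0,"ry":0,"rz":0,"grip":1},{"x":1,"y":0,"z":0,"rx":0,"ry":0,"rz":0,"grip":1}]'
```

```text
time: 10.3
eef_pos: [0.6072, 0.0081, 0.1852]
tcp_rot: [0.997, -0.072, -0.0, -0.0]
contact_force: [-1.2, 0.7, -1.2]
opening: 0.13
time: 10.63
eef_pos: [0.6111, 0.0075, 0.1852]
tcp_rot: [0.997, -0.072, -0.0, -0.0]
contact_force: [-1.4, 0.5, -2.4]
opening: 0.134
```

```bash
python3 -m jog '[{"x":1,"y":0,"z":0,"rx":0,"ry":0,"rz":0,"grip":1},{"x":1,"y":0,"z":0,"rx":0,"ry":0,"rz":0,"grip":1},{"x":1,"y":0,"z":0,"rx":0,"ry":0,"rz":0,"grip":1},{"x":1,"y":0,"z":0,"rx":0,"ry":0,"rz":0,"grip":1}]'
```

```text
time: 10.97
eef_pos: [0.6151, 0.0069, 0.1852]
tcp_rot: [0.997, -0.072, -0.0, 0.0]
contact_force: [-1.3, 0.5, -0.8]
opening: 0.13
```

```bash
python3 -m jog '[{"x":1,"y":0,"z":0,"rx":0,"ry":0,"rz":0,"grip":1},{"x":1,"y":0,"z":0,"rx":0,"ry":0,"rz":0,"grip":1},{"x":1,"y":0,"z":0,"rx":0,"ry":0,"rz":0,"grip":1}]'
```

```text
time: 11.22
eef_pos: [0.6181, 0.0065, 0.1852]
tcp_rot: [0.997, -0.072, -0.0, -0.0]
contact_force: [-0.7, 0.8, -2.4]
opening: 0.132
```

```bash
python3 -m jog '[{"x":1,"y":0,"z":0,"rx":0,"ry":0,"rz":0,"grip":1},{"x":1,"y":0,"z":0,"rx":0,"ry":0,"rz":0,"grip":1}]'
```

```text
time: 11.38
eef_pos: [0.62, 0.0062, 0.1852]
tcp_rot: [0.997, -0.072, -0.0, -0.0]
contact_force: [-1.7, 0.2, -1.3]
opening: 0.128
```

```bash
python3 -m jog '[{"x":1,"y":0,"z":0,"rx":0,"ry":0,"rz":0,"grip":1},{"x":1,"y":0,"z":0,"rx":0,"ry":0,"rz":0,"grip":1},{"x":1,"y":0,"z":0,"rx":0,"ry":0,"rz":0,"grip":1}]'
```

```text
time: 11.63
eef_pos: [0.6222, 0.006, 0.1848]
tcp_rot: [0.997, -0.072, -0.002, -0.0]
contact_force: [-6.7, 1.1, 1.1]
opening: 0.129
```

```bash
python3 -m jog '[{"x":1,"y":0,"z":0,"rx":0,"ry":0,"rz":0,"grip":1},{"x":1,"y":0,"z":0,"rx":0,"ry":0,"rz":0,"grip":1}]'
```

```text
time: 11.8
eef_pos: [0.6236, 0.0058, 0.1848]
tcp_rot: [0.997, -0.072, -0.004, -0.0]
contact_force: [-10.7, 1.1, 4.7]
opening: 0.127
```

```bash
python3 -m jog '[{"x":0,"y":0,"z":-0.4,"rx":0,"ry":0,"rz":0,"grip":1},{"x":0,"y":0,"z":-0.4,"rx":0,"ry":0,"rz":0,"grip":1},{"x":0,"y":0,"z":0,"rx":0,"ry":0,"rz":0,"grip":1}]'
python3 -c "
from h import *
s=get_state();print(s['eef_pos'],s['contact_force'],s['wrist_torque'])"
```

```text
time: 12.05
eef_pos: [0.6236, 0.0058, 0.185]
tcp_rot: [0.997, -0.072, -0.003, -0.0]
contact_force: [-7.2, 0.9, -0.5]
opening: 0.129
[0.62357151 0.0058124  0.18498737] [-7.20037555  0.89009036 -0.48920248] [ 0.08115665  0.84256136 -0.02565026]
```

```bash
python3 -m jog '[{"x":0.5,"y":0,"z":0,"rx":0,"ry":0,"rz":0,"grip":1},{"x":0,"y":0,"z":0,"rx":0,"ry":0,"rz":0,"grip":1},{"x":0,"y":0,"z":0,"rx":0,"ry":0,"rz":0,"grip":1}]'
python3 -c "
from h import *
s=get_state();print(s['eef_pos'],s['contact_force'],s['wrist_torque'])"
```

```text
time: 12.3
eef_pos: [0.6238, 0.0058, 0.1848]
tcp_rot: [0.997, -0.072, -0.004, -0.0]
contact_force: [-8.0, 1.1, -0.3]
opening: 0.123
[0.62384289 0.00577023 0.18478227] [-7.97933917  1.12244846 -0.26403137] [ 0.07341567  1.0102255  -0.03882004]
```

```bash
python3 -m jog '[{"x":-0.5,"y":0,"z":0,"rx":0,"ry":0,"rz":0,"grip":1},{"x":-0.5,"y":0,"z":0,"rx":0,"ry":0,"rz":0,"grip":1},{"x":-0.5,"y":0,"z":0,"rx":0,"ry":0,"rz":0,"grip":1},{"x":-0.5,"y":0,"z":0,"rx":0,"ry":0,"rz":0,"grip":1},{"x":-0.5,"y":0,"z":0,"rx":0,"ry":0,"rz":0,"grip":1},{"x":0,"y":0,"z":0,"rx":0,"ry":0,"rz":0,"grip":1}]'
python3 -c "
from h import *
s=get_state();print(s['eef_pos'],s['contact_force'],s['wrist_torque'])"
```

```text
time: 12.8
eef_pos: [0.6225, 0.0059, 0.1856]
tcp_rot: [0.997, -0.072, -0.001, -0.0]
contact_force: [-5.5, 0.7, -1.4]
opening: 0.132
[0.62247077 0.00588413 0.18559998] [-5.48831995  0.6812946  -1.41671327] [ 0.07640049  0.8020221  -0.04018307]
```

```bash
cat >> h.py <<'E'
def pad():
    from scipy.spatial.transform import Rotation as Q
    s=get_state();R=Q.from_quat(s['tcp_rot']).as_matrix();g=s['eef_pos']+R[:,2]*.155
    u=np.array([.9898,-.1425,0]);print('t',s['time'],'pad mm',(g*1000).round(2),'along',round(float(g@u*1000),2),'F',s['contact_force'].round(2),'Fu',round(float(s['contact_force']@u),2),'op',round(float(s['opening']),3),'R2',R[:,2].round(4))
E
python3 -c "
from h import *
pad()"
python3 -m jog '[{"x":-0.4,"y":0,"z":0,"rx":0,"ry":0,"rz":0,"grip":1},{"x":-0.4,"y":0,"z":0,"rx":0,"ry":0,"rz":0,"grip":1},{"x":-0.4,"y":0,"z":0,"rx":0,"ry":0,"rz":0,"grip":1},{"x":0,"y":0,"z":0,"rx":0,"ry":0,"rz":0,"grip":1}]'
python3 -c "
from h import *
pad()"
```

```text
t 12.8 pad mm [622.16   5.93  30.6 ] along 614.97 F [-5.49  0.68 -1.42] Fu -5.53 op 0.132 R2 [-2.e-03  3.e-04 -1.e+00]
time: 13.13
eef_pos: [0.6217, 0.006, 0.186]
tcp_rot: [0.997, -0.072, -0.0, -0.0]
contact_force: [-3.2, 0.5, -2.7]
opening: 0.128
t 13.1333 pad mm [621.69   5.99  30.98] along 614.49 F [-3.21  0.51 -2.72] Fu -3.25 op 0.128 R2 [-1.e-04  0.e+00 -1.e+00]
```

```bash
python3 -m jog '[{"x":-0.4,"y":0,"z":0.3,"rx":0,"ry":0,"rz":0,"grip":1},{"x":-0.3,"y":0,"z":0.3,"rx":0,"ry":0,"rz":0,"grip":1},{"x":0,"y":0,"z":0,"rx":0,"ry":0,"rz":0,"grip":1}]'
python3 -c "
from h import *
pad()"
```

```text
time: 13.38
eef_pos: [0.6212, 0.006, 0.1856]
tcp_rot: [0.997, -0.072, 0.001, 0.0]
contact_force: [-2.7, 1.1, -2.6]
opening: 0.13
t 13.3833 pad mm [621.42   5.97  30.63] along 614.23 F [-2.69  1.12 -2.57] Fu -2.82 op 0.13 R2 [ 1.1e-03 -1.0e-04 -1.0e+00]
```

```bash
python3 -m jog '[{"x":-0.3,"y":0,"z":0.3,"rx":0,"ry":0,"rz":0,"grip":1},{"x":-0.2,"y":0,"z":0.3,"rx":0,"ry":0,"rz":0,"grip":1},{"x":0,"y":0,"z":0,"rx":0,"ry":0,"rz":0,"grip":1}]'
python3 -c "
from h import *
pad()"
```

```text
time: 13.63
eef_pos: [0.6209, 0.0061, 0.1851]
tcp_rot: [0.997, -0.072, 0.001, 0.0]
contact_force: [-1.5, 0.1, -1.8]
opening: 0.132
t 13.6333 pad mm [621.1    6.02  30.1 ] along 613.9 F [-1.48  0.13 -1.77] Fu -1.49 op 0.132 R2 [ 1.5e-03 -2.0e-04 -1.0e+00]
```

```bash
python3 -m jog '[{"x":-0.3,"y":0,"z":0.2,"rx":0,"ry":0,"rz":0,"grip":1},{"x":-0.2,"y":0,"z":0.2,"rx":0,"ry":0,"rz":0,"grip":1},{"x":0,"y":0,"z":0,"rx":0,"ry":0,"rz":0,"grip":1},{"x":0,"y":0,"z":0,"rx":0,"ry":0,"rz":0,"grip":1}]'
python3 -c "
from h import *
pad()
snap('wrist','wrist7.png')"
```

```text
time: 13.97
eef_pos: [0.6204, 0.0061, 0.1848]
tcp_rot: [0.997, -0.072, 0.001, 0.0]
contact_force: [-0.5, -0.3, -1.7]
opening: 0.131
t 13.9667 pad mm [620.71   6.08  29.85] along 613.51 F [-0.49 -0.3  -1.7 ] Fu -0.44 op 0.131 R2 [ 1.7e-03 -3.0e-04 -1.0e+00]
```

```bash
python3 -m jog '[{"x":0,"y":0,"z":0.2,"rx":0,"ry":0,"rz":0,"grip":1},{"x":0,"y":0,"z":0.2,"rx":0,"ry":0,"rz":0,"grip":1},{"x":0,"y":0,"z":0,"rx":0,"ry":0,"rz":0,"grip":1},{"x":0,"y":0,"z":0,"rx":0,"ry":0,"rz":0,"grip":1}]' 20
python3 -c "
from h import *
pad()"
```

```text
time: 14.35
eef_pos: [0.6204, 0.0061, 0.1848]
tcp_rot: [0.997, -0.072, 0.001, 0.0]
contact_force: [-0.7, 0.0, 2.8]
opening: 0.13
t 14.35 pad mm [620.66   6.07  29.78] along 613.46 F [-0.66  0.04  2.79] Fu -0.66 op 0.13 R2 [ 1.3e-03 -3.0e-04 -1.0e+00]
```

Resting now, with a slight buffer preload. I'll open the gripper gradually.

```bash
python3 -m jog '[{"x":0,"y":0,"z":-0.2,"rx":0,"ry":0,"rz":0,"grip":0.84},{"x":0,"y":0,"z":0,"rx":0,"ry":0,"rz":0,"grip":0.78},{"x":0,"y":0,"z":0,"rx":0,"ry":0,"rz":0,"grip":0.7},{"x":0,"y":0,"z":0,"rx":0,"ry":0,"rz":0,"grip":0.6},{"x":0,"y":0,"z":0,"rx":0,"ry":0,"rz":0,"grip":0.5},{"x":0,"y":0,"z":0,"rx":0,"ry":0,"rz":0,"grip":0.45},{"x":0,"y":0,"z":0,"rx":0,"ry":0,"rz":0,"grip":0.45}]'
python3 -c "
from h import *
pad()
snap('wrist','wrist8.png')
a=cv2.imread('pics/wrist7.png')[120:384,150:512];b=cv2.imread('pics/wrist8.png')[120:384,150:512]
cv2.imwrite('pics/c12.png',np.hstack([a,b]))"
```

```text
time: 14.93
eef_pos: [0.6201, 0.0062, 0.1842]
tcp_rot: [0.997, -0.072, 0.0, -0.0]
contact_force: [-0.4, -0.2, 0.3]
opening: 0.549
t 14.9333 pad mm [620.07   6.2   29.18] along 612.86 F [-0.36 -0.17  0.31] Fu -0.33 op 0.549 R2 [ 1.e-04  0.e+00 -1.e+00]
```

View pics/c12.png

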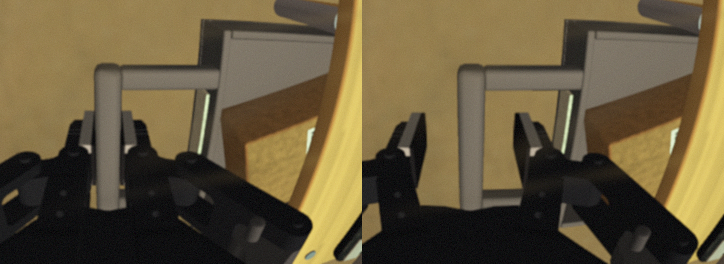

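```bash
python3 - <<'E'
from h import *
a=cv2.imread('pics/wrist7.png',0).astype(np.float32);b=cv2.imread('pics/wrist8.png',0).astype(np.float32)
for n,(x0,y0,x1,y1) in dict(bar=(240,180,300,215),wall=(335,135,400,210),carton=(385,225,450,260),edge=(455,180,500,300),post=(425,118,480,150)).items():
    A=a[y0:y1,x0:x1];B=b[y0-6:y1+6,x0-6:x1+6]
    m=cv2.matchTemplate(B,A,cv2.TM_CCOEFF_NORMED);_,v,_,l=cv2.minMaxLoc(m)
    x,y=l;sx=0
    if 0<x<12: c=m[y,x-1:x+2];sx=(c[0]-c[2])/(2*(c[0]-2*c[1]+c[2]))
    print(n,round(x-6+sx,2),y-6,round(v,3))
E
```

```text
bar 1.34 0 0.97
wall 1.64 0 0.99
carton 1.09 1 0.992
edge 2.07 0 0.997
post 1.28 0 0.979
```

```bash
python3 -m jog '[{"x":0,"y":0,"z":-5,"rx":0,"ry":0,"rz":0,"grip":0.45},{"x":0,"y":0,"z":-15,"rx":0,"ry":0,"rz":0,"grip":0.45},{"x":0,"y":0,"z":-30,"rx":0,"ry":0,"rz":0,"grip":0.45},{"x":0,"y":0,"z":-35,"rx":0,"ry":0,"rz":0,"grip":0.45},{"x":0,"y":0,"z":-35,"rx":0,"ry":0,"rz":0,"grip":0.45},{"x":-10,"y":0,"z":-35,"rx":0,"ry":0,"rz":0,"grip":0.45},{"x":-20,"y":0,"z":-20,"rx":0,"ry":0,"rz":0,"grip":0.45},{"x":0,"y":0,"z":0,"rx":0,"ry":0,"rz":0,"grip":0.45}]'
python3 -m jog '[{"x":-30,"y":0,"z":0,"rx":0,"ry":0,"rz":0,"grip":0.45},{"x":-30,"y":0,"z":0,"rx":0,"ry":0,"rz":0,"grip":0.45},{"x":-30,"y":0,"z":0,"rx":0,"ry":0,"rz":0,"grip":0.45},{"x":0,"y":0,"z":0,"rx":0,"ry":0,"rz":0,"grip":0.45}]'
python3 -c "
from h import *
for n in ['wrist','top','side']: snap(n,n+'9.png')
crop('side9.png',140,140,330,250,4,'c13.png')
pad()"
```

```text
time: 15.65
eef_pos: [0.59, 0.0109, 0.3663]
tcp_rot: [0.997, -0.072, 0.005, 0.0]
contact_force: [1.0, 1.0, 0.5]
opening: 0.552
time: 15.98
eef_pos: [0.497, 0.0245, 0.3564]
tcp_rot: [0.997, -0.072, -0.004, -0.0]
contact_force: [0.5, 0.4, -0.6]
opening: 0.551
t 16.1333 pad mm [501.58  23.35 204.15] along 493.13 F [ 0.62  0.33 -0.46] Fu 0.57 op 0.556 R2 [ 8.e-04 -2.e-04 -1.e+00]
```

View pics/wrist9.png

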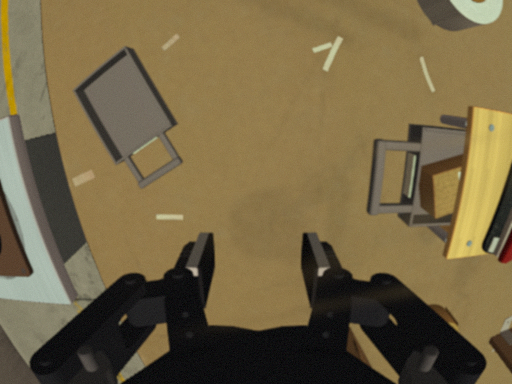

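View pics/c13.png

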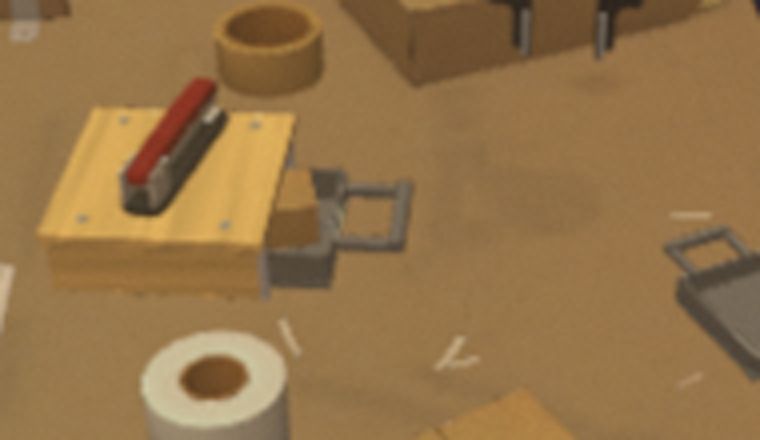

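View pics/top9.png

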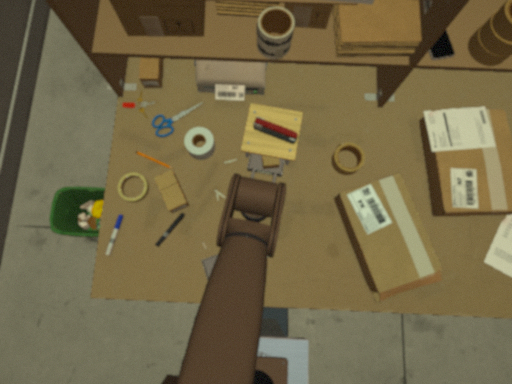

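```bash
python3 -c "
from plant import sign_off
print(sign_off())"
```

```text
the job is handed in; nothing more can be done
None
```

I gripped the larger grey tray by the middle of its bar pull, squared it to the riser and slid it in with the carton aboard until it pressed the buffer. I then released it and handed the job in at about 16 s.

- **Press:** the tool's push along the bay peaked at about 10.8 N. Taking off bench friction leaves roughly 6 to 7.5 N on the buffer. That figure is an estimate from force and position, not a direct reading.
- **Release:** I eased back slowly before opening the gripper so the spring would not throw the tray off the buffer. The tool still felt about 0.5 N of push just before release. I put the force left on the buffer at 1 to 2 N, held by bench friction.
- **After release:** comparing wrist pictures from before and after, the tray stayed put to within about 0.3 mm. That it still touches the hidden buffer is inferred from this and could not be seen.
- **Final pictures:** the tray looks square and centred in the bay with the carton in it. The stapler, rolls, tall carton, marker and pencil look undisturbed.
- **Checks that disagreed:** the three cameras differed by up to about 2.5 mm on the riser's sideways position and about 6 mm on the tray's. An automatic edge fit of the tray also locked onto wrong edges. I aligned by the wrist camera's relative measurements instead. Sideways force stayed around 1 N through the insertion, which suggests no contact with the side panels.

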